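# Draw the drying unit's bolt with the reach hook

## Task

Take the hooked rod from its stand and, reaching in under the wire rack, use it to slowly draw the red-tabbed bolt of the drying unit towards you until it is fully home; seat it with a steady pull of about 14 N held for a second against the stop, never more than 20 N. Use the hook only: keep fingers and arm off the unit. Then lay the rod back in its stand as it was, hook down, and let go, leaving everything else undisturbed.

Things in the scene. Friction and masses are not known exactly. Their poses are not given: they have to be found in the camera images.
- station: White drying unit on a grey base plate (290 x 200 x 10 mm), fixed. Origin on the bench under the red tab's shut place, midway across; x points away from the robot into the unit, y to its left, z up. Plate from x = -90 to 200 mm; cabinet (200 mm wide, 160 mm high) from x = 60 to 200 mm. A wire rack juts from the cabinet over the bolt; a case and a jar stand loose on its two side strips.
- rack (a point): Middle of the rack's front edge, on its underside, 134 mm above the bench. Bars 5 mm thick, 23 mm apart; the rack is 190 mm wide and runs from unit x = -63 to 60 mm. Two slanting brackets at unit y = -86 and 86 mm rise from the cabinet face (z 100 mm) to the rack at x = 0; else the space below is open at front and sides.
- bolt (a joint): How far the slide bolt is drawn (m) along the unit's -x, towards the robot; 0 = shut. Starts 0 to 8 mm drawn; stays where left. Sliding takes about 4.5 N plus 20 N for each 0.1 m/s. The hidden stop lies between 35 and 45 mm and is firm: feel the force rise above the sliding force. Its bar (24 mm wide, top 26 mm above the bench) runs between low rails (top 28 mm).
- tab (a point): Middle of the top edge, on the far (unit) side, of the bolt's upright red tab; moves with the bolt. The tab is 6 mm thick along x, 36 mm wide along y, its flat top 61 mm above the bench. Behind it nothing rises above 28 mm up to the cabinet face, 57 mm further on when shut. The hook's prong goes down behind this far face and pulls on it.
- rod: Loose hooked rod, about 160 g. Origin in the middle of the blue handle (120 long, 16 wide, 22 mm high), near the balance point; x runs along the rod to the hook, z up when the hook hangs down. A straight 8 mm steel shaft on the handle's axis leads to x = 215 mm, where an 8 mm prong turns straight down. Grasp across the handle from above at the origin; grip firmly (100 N).
- hook (a point): Lower tip of the prong: 215 mm along the rod's x and 34 mm below its axis.
- stand: Grey stand of the rod, fixed: plate 310 x 64 x 10 mm, origin on the bench under its centre, x towards the hook. The rod's origin rests at x = -80 mm, y = 0, z = 50 mm, in two U saddles 16 mm long: at x = -127 mm (handle's rear; slot 23 mm wide, floor 39, cheeks to 54 mm high) and x = 55 mm (shaft; slot 18 mm wide, floor 46, cheeks to 61 mm high). It may be on either side.
- dropper: Bystander, leave alone: brown dropper bottle, 30 mm wide, 60 mm high, standing in the white parts tray; origin under its centre.
- bulb: Bystander: blue air-puffer bulb, 52 mm wide, 77 mm high, standing in the parts tray.
- casel: Bystander: black hearing-aid case, 60 x 40 x 26 mm, on the wire rack.
- jar: Bystander: clear jar, 40 mm wide, 45 mm high, on the wire rack.
- spray: Bystander: white spray bottle with a blue label, 64 mm wide, 190 mm high.
- cup: Bystander: white cup, 76 mm wide, 85 mm high.
- driver: Bystander: red screwdriver, 150 mm long, lying on the bench.

How it is judged:
By the outcome, as a careful person would: the job done as asked, in the order asked, and still so for the second after the job is handed in, with the robot touching nothing.
It also fails if it takes over 67 s, if anything falls off the work surface, if the arm or the gripper's body presses on something with over 40 N, if the wrist force passes 120 N, or if a joint passes its speed limit or range.

## Robot

A 6-joint arm with a two-finger parallel gripper is mounted at the origin on the work surface. World frame = base frame: x ahead of the robot, y to its left, z up, the work surface at z = 0. Lengths are in mm, angles in rad, forces in N, time in s.
With the tool pointing down it reaches from about 375 to 825 mm from the base axis. Payload 5.5 kg.
Tool frame: the origin (TCP) lies on the mounting face of the last link; the fingertips stand 173 mm ahead of it and the grasp point (between the pads) lies 155 mm ahead of it; z points along the fingers, y is the line along which they close (so a half turn about z gives the same grasp; the last joint's range is limited). The gripper opens to 85 mm and grips with 20 to 120 N. Pads are 22 mm wide; open, the fingers measure 114 mm over their backs; the gripper's body (76 mm by 85 mm) begins 54 mm behind the grasp point. The pads swing forward as they close: fully open they stand 13 mm farther back than shut.
Start: joints at [-1.288, 0.314, -0.047, 1.21, 0, 1.571], TCP at [167.424, -576.164, 404.699] pointing down, gripper open.
Joint ranges: [-2.67, 2.67], [-0.69, 1.73], [-1.03, 1.25], [-2.08, 2.16], [-1.42, 1.45], [-3.14, 3.14]. Speed limits (rad/s): [2.39, 2.39, 3.01, 3.14, 3.14, 3.14].

## Interface

Orientations are given as [roll, pitch, yaw] about the fixed x, y, z axes, in that order (R = Rz(yaw) Ry(pitch) Rx(roll)).
In Python, from station import r gives the robot as it stands.
- The arm moves only by the tool play_rows, never from a script. Its argument "plan" is a list of rows, each a list of 7 numbers: the turn, a rotation vector about the tool's x, y, z in degrees, then the shift along the tool's x, y, z in cm, then the opening in per cent of the stroke, from 0 (shut) to 100 (fully open). A call has exactly 8 rows; each row shifts and turns the commanded pose from where the row before left it, along the tool's axes as they then stand; what a row does not reach is not made up. A row lasts 1/12 s, in which the tool goes at most 41.7 mm and 7.16 degrees, less where a joint would pass 70% of its speed; a pose out of reach is approached as far as the arm can. A call is refused whole if a number of a shift passes 4.17 or a number of a turn 7.16, either way. A call with a gripper value outside its range is refused whole. The fingers move at their own pace and stop on an object; the grip force is fixed at half the most. Time passes only in rows, so rows that do not move let the fingers close, or fill a call up. It gives the time, the measured TCP pose, the force, the opening and the grip force at its end, in the units of the state.
- r.get_state(): the state, without advancing time (a new reading comes with each control period).
- r.read_camera(name): name is "side" or "top"; returns a dict with "image" (420x560x3 uint8, blue, green, red), "depth" (420x560 float32, mm along the optical axis (not along the pixel's ray), 0 where there is no reading), "K" (3x3 intrinsics, pixels), "dist" ([k1, k2, p1, p2, k3] as OpenCV has them; the pictures are not rectified), "world_from_camera" (4x4, takes a point from camera to world coordinates). Camera axes: x right, y up, looking along -z (the intrinsics and any distortion apply to the point x, -y, -z); pixel columns grow to the right and rows downward; lengths in mm; the calibration is good to about 2 mm. A picture is of the moment at which its call begins.
- r.close_job(): hands the job in; it is judged then, once.
The state is a dict: "time": time; "joint_pos": joint angles; "qvel": joint speeds; "tau": joint torques, N m; "ee_pos": TCP position; "tool_rot": TCP orientation; "contact_force": force on the tool from outside, world axes, zero at the start; "ft_torque": the same for the moment, N m; "finger_gap": finger opening in mm; "grip_force": force on a finger pad.
Only numpy, scipy, OpenCV 4.12 (cv2) and the standard library are available. Lean on these libraries where they do the work, as an engineer would, in place of code of your own. Each camera call takes 0.05 s, during which the arm holds its last target. There are 200 camera calls.

## Working session

There is one attempt and no reset: what is moved stays moved. The work goes in short steps, Python scripts to look and compute and a tool call to move; the robot and the scene stay as the last step left them, time stands still between calls to the robot, and variables do not carry over. Pictures are saved under pics/ and viewed, at most 13 in all, crops included, and the job is handed in when it is done.

Besides the shell and the picture viewer there is one more tool, called after "Call:" in YAML: its name, and indented under it one key for each argument. play_rows: Moves the arm, as the interface text tells. Its arguments: {"type":"object","properties":{"plan":{"type":"array"}},"required":["plan"]}

```bash
ls; mkdir -p pics; cat > h.py <<'E'
import numpy as np, cv2, pickle
from station import r
def grab(n):
    c=r.read_camera(n); pickle.dump(c,open(f'{n}.pkl','wb')); return c
def load(n): return pickle.load(open(f'{n}.pkl','rb'))
def ray(c,uv):
    p=cv2.undistortPoints(np.array(uv,float).reshape(-1,1,2),np.array(c['K']),np.array(c['dist'])).reshape(-1,2)
    T=np.array(c['world_from_camera']); d=np.c_[p[:,0],-p[:,1],-np.ones(len(p))]
    return T[:3,3],d@T[:3,:3].T
def onz(c,uv,z):
    o,d=ray(c,uv); t=(z-o[2])/d[:,2]; return o+d*t[:,None]
def cloud(c):
    h,w=c['depth'].shape; v,u=np.mgrid[:h,:w]
    o,d=ray(c,np.c_[u.ravel(),v.ravel()]); return (o+d*c['depth'].reshape(-1,1)).reshape(h,w,3)
E
python3 - <<'E'
from h import *
for n in('top','side'):
    c=grab(n); cv2.imwrite(f'pics/{n}0.png',c['image']); print(n,np.array(c['world_from_camera']).round(2).tolist(),np.array(c['K']).tolist(),c['dist'])
print(r.get_state())
E
```

```text
pics
top [[0.02, 1.0, -0.06, 499.07], [-1.0, 0.02, -0.02, 0.24], [-0.02, 0.06, 1.0, 1592.49], [0.0, 0.0, 0.0, 1.0]] [[430.21787761108163, 0.0, 282.3657113814569], [0.0, 430.21787761108163, 207.4117468578844], [0.0, 0.0, 1.0]] [-0.09029419  0.          0.          0.          0.        ]
side [[-0.88, 0.34, -0.35, 114.44], [-0.48, -0.62, 0.62, 889.21], [-0.01, 0.71, 0.7, 1130.92], [0.0, 0.0, 0.0, 1.0]] [[421.55546771967056, 0.0, 281.64928001888336], [0.0, 421.55546771967056, 206.7946125016349], [0.0, 0.0, 1.0]] [-0.00934422  0.          0.          0.          0.        ]
{'time': 0.1, 'joint_pos': array([-1.28801907e+00,  3.14181637e-01, -4.79735469e-02,  1.21021094e+00,
        2.10428180e-05,  1.57081718e+00]), 'qvel': array([ 0.0013512 , -0.0009833 ,  0.00148238,  0.00177023, -0.00132905,
       -0.00037774]), 'tau': array([ 1.05434290e-03, -5.40766704e+01,  3.40541589e+01,  1.11646584e-02,
       -6.65285120e-05,  2.52794010e-06]), 'ee_pos': array([ 167.34703146, -575.92747207,  403.90722066]), 'tool_rot': array([-3.14002285e+00, -2.10100599e-05,  2.82756370e-01]), 'contact_force': array([-0.28859583, -0.71092376,  0.41905832]), 'ft_torque': array([0.02267215, 0.00987696, 0.04374743]), 'grip_force': 0.0, 'finger_gap': 85.37000840602855}
```

View pics/top0.png

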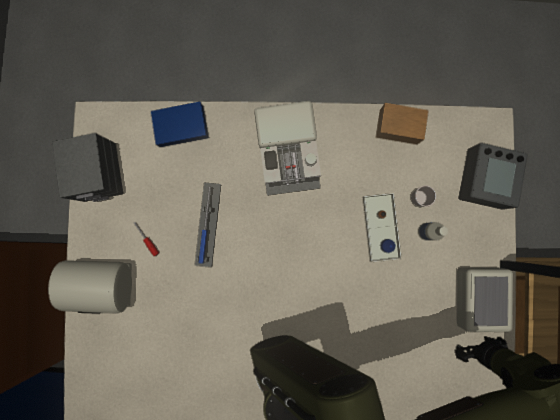

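View pics/side0.png

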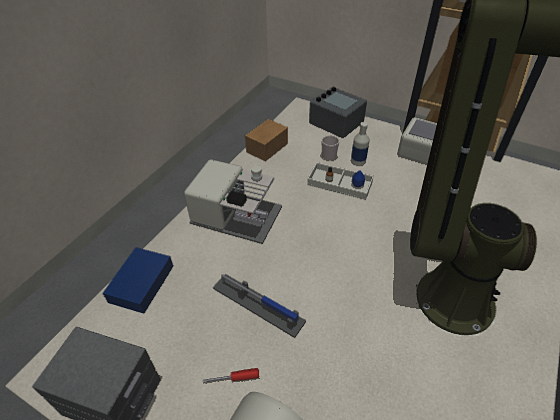

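The top view shows the stand with its rod at about (208,225), blue handle at (203,245) and hook end up at about (211,190). The unit is at (288,150), with the red tab at about (291,168) seen between the rack bars. The side view shows the stand at (258,303) and the unit at (235,200).

```bash
python3 - <<'E'
from h import *
for n,box in(('top',(190,175,230,275)),('side',(205,265,315,345))):
    c=load(n); P=cloud(c); im=c['image'].astype(int); b,g,rr=im[...,0],im[...,1],im[...,2]
    x0,y0,x1,y1=box; M=np.zeros(b.shape,bool); M[y0:y1,x0:x1]=1
    m=(b>rr+40)&M&(b>g+20); v,u=np.nonzero(m)
    q=onz(c,np.c_[u,v],61 if n=='top' else 56); rct=cv2.minAreaRect(q[:,:2].astype(np.float32)); print(n,'handle',rct,np.median(P[m],0).round(1),len(u))
    bright=im.sum(2); d=(bright<360)&M
    # stand region: plate by depth z 5..15
    z=P[...,2]; s=M&(z>4)&(z<80)
    v,u=np.nonzero(d&(bright<400)); 
    q=P[d][:,:]; k=(q[:,2]>5)&(q[:,2]<14); 
    print('plate',k.sum(), cv2.minAreaRect(q[k][:,:2].astype(np.float32)))
c=load('top');im=c['image']
a=cv2.resize(im[95:200,245:330],None,fx=7,fy=5.7,interpolation=cv2.INTER_CUBIC)
a=im[95:200,245:330]; b=im[175:275,180:240]
A=cv2.resize(a,None,fx=5,fy=5,interpolation=2); B=cv2.resize(b,None,fx=5,fy=5,interpolation=2)
H=525;W=A.shape[1]+B.shape[1];o=np.zeros((H,W,3),np.uint8);o[:525,:425]=A;o[:500,425:]=B
cv2.imwrite('pics/topc.png',o)
c=load('side');im=c['image']
A=cv2.resize(im[155:250,180:290],None,fx=5,fy=5,interpolation=2); B=cv2.resize(im[265:340,205:310],None,fx=2.3,fy=2.3,interpolation=2)
o=np.zeros((475,550+B.shape[1],3),np.uint8);o[:475,:550]=A;o[:B.shape[0],550:]=B
cv2.imwrite('pics/sidec.png',o)
E
```

```text
top handle ((451.9848937988281, 312.90576171875), (14.117044448852539, 115.74052429199219), 84.77073669433594) [452.1 312.6  63.1] 132
plate 781 ((531.0677490234375, 305.5903625488281), (67.1563491821289, 311.406005859375), 85.07988739013672)
side handle ((452.37750244140625, 311.59783935546875), (21.982343673706055, 118.81034088134766), 88.80548858642578) [448.1 313.4  61.7] 181
plate 1193 ((530.4365234375, 306.044921875), (67.07496643066406, 309.261474609375), 84.87731170654297)
```

View pics/topc.png

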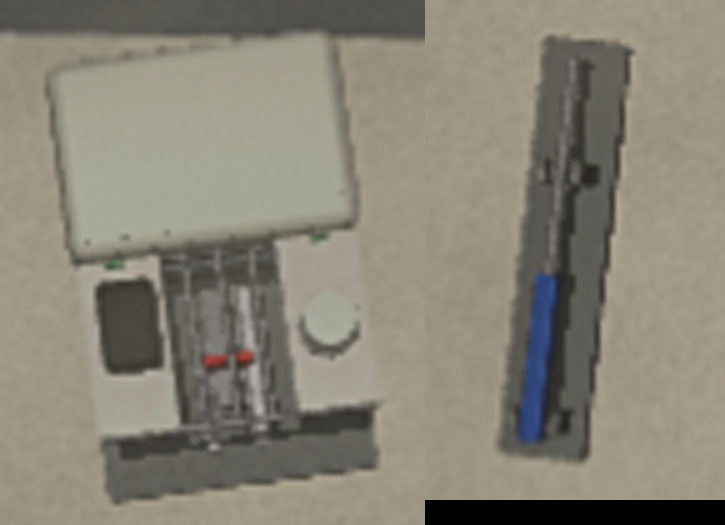

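View pics/sidec.png

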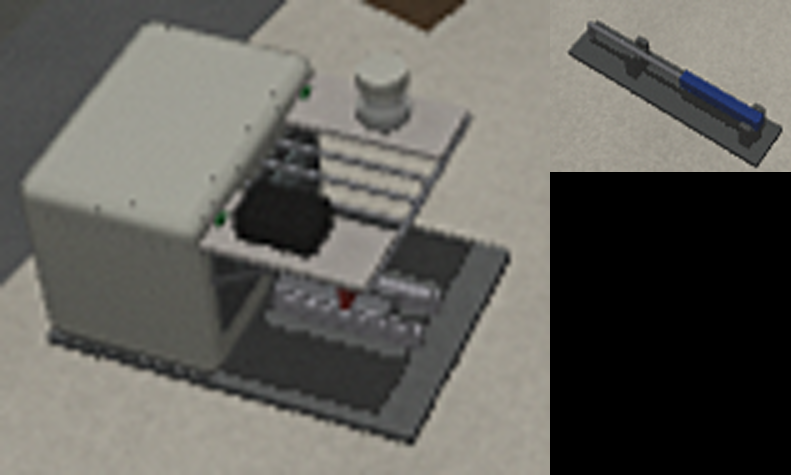

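The crops show the rod in its stand with the hook end at (575,65) and the handle at (540,360). The unit's red tab is at (228,358) in the top crop and just visible under the rack in the side crop at (345,298).

```bash
cat >> h.py <<'E'
def rot(a): return np.array([[np.cos(a),-np.sin(a)],[np.sin(a),np.cos(a)]])
E
python3 - <<'E'
from h import *
for n,box in(('top',(240,92,335,205)),('side',(175,150,295,250))):
    c=load(n); P=cloud(c); im=c['image'].astype(int); b,g,rr=im[...,0],im[...,1],im[...,2]
    x0,y0,x1,y1=box; M=np.zeros(b.shape,bool); M[y0:y1,x0:x1]=1
    z=P[...,2]
    print('zhist',np.histogram(z[M],bins=np.arange(-5,200,10)))
    m=M&(z>154)&(z<166); rc=cv2.minAreaRect(P[m][:,:2].astype(np.float32)); print(n,'cab',rc,z[m].mean())
    m=M&(z>5)&(z<14); rc=cv2.minAreaRect(P[m][:,:2].astype(np.float32)); print(n,'plate',rc)
    m=M&(rr>b+50)&(rr>g+50); v,u=np.nonzero(m)
    print('red',len(u),list(zip(u,v))[:40],onz(c,np.c_[u,v],61).mean(0).round(1), np.median(P[m],0).round(1))
    m=M&(z>125)&(z<145); rc=cv2.minAreaRect(P[m][:,:2].astype(np.float32)); print(n,'rack',rc,np.median(z[m]))
    if n=='top':
        for uv in([245+112/5,95+500/5],[245+375/5,95+465/5]): print('plate front corner',onz(c,[uv],10).round(1))
        for uv in([245+102/5,95+437/5],[245+378/5,95+402/5]): print('rack front corner',onz(c,[uv],139).round(1))
E
```

```text
zhist (array([3615, 1624,  235,  182,   16,    4,   25,   14,    2,   10,   10,
         16,   20,   31,  489,  699, 1947,  486,   38,   84]), array([ -5,   5,  15,  25,  35,  45,  55,  65,  75,  85,  95, 105, 115,
       125, 135, 145, 155, 165, 175, 185, 195]))
top cab ((823.215576171875, 13.612228393554688), (247.66436767578125, 199.26805114746094), 9.116720199584961) 161.01431659364277
top plate ((803.794921875, 17.287506103515625), (386.83837890625, 354.35272216796875), 0.5870071649551392)
red 11 [(np.int64(293), np.int64(165)), (np.int64(294), np.int64(165)), (np.int64(286), np.int64(166)), (np.int64(287), np.int64(166)), (np.int64(288), np.int64(166)), (np.int64(289), np.int64(166)), (np.int64(293), np.int64(166)), (np.int64(294), np.int64(166)), (np.int64(286), np.int64(167)), (np.int64(287), np.int64(167)), (np.int64(288), np.int64(167))] [744.2   5.3  61. ] [744.2  10.8  61.5]
top rack ((750.064697265625, 4.933929443359375), (132.83114624023438, 195.41006469726562), 8.559528350830078) 142.41032221049977
plate front corner [[643.3  85.4  10. ]]
plate front corner [[ 672.6 -1
[... 816 characters left out ...]
p=cv2.undistortPoints(np.array(uv,float).reshape(-1,1,2),np.array(c['K']),np.array(c['dist'])).reshape(-1,2)
      ~~~~~~~~~~~~~~~~~~~^^^^^^^^^^^^^^^^^^^^^^^^^^^^^^^^^^^^^^^^^^^^^^^^^^^^^^^^^^^^^^^^^^^^^^^^^
cv2.error: OpenCV(4.12.0) /io/opencv/modules/calib3d/src/undistort.dispatch.cpp:347: error: (-215:Assertion failed) CV_IS_MAT(_src) && CV_IS_MAT(_dst) && (_src->rows == 1 || _src->cols == 1) && (_dst->rows == 1 || _dst->cols == 1) && _src->cols + _src->rows - 1 == _dst->rows + _dst->cols - 1 && (CV_MAT_TYPE(_src->type) == CV_32FC2 || CV_MAT_TYPE(_src->type) == CV_64FC2) && (CV_MAT_TYPE(_dst->type) == CV_32FC2 || CV_MAT_TYPE(_dst->type) == CV_64FC2) in function 'cvUndistortPointsInternal'
```

Call:
play_rows:
  plan:
    - [0,0,7.07,0,0,0,100]
    - [0,0,7.07,0,0,0,100]
    - [0,0,7.07,0,0,0,100]
    - [0,0,0,2.73,-2.2,0,100]
    - [0,0,0,2.73,-2.2,0,100]
    - [0,0,0,2.73,-2.2,0,100]
    - [0,0,0,2.73,-2.2,0,100]
    - [0,0,0,2.73,-2.2,0,100]

```text
time: 0.77
ee_pos: [314.0, -477.3, 404.3]
tool_rot: [-3.141, 0.0, -0.088]
contact_force: [1.4, -0.9, 0.2]
finger_gap: 85.3
grip_force: 0.0
```

Call:
play_rows:
  plan:
    - [0,0,0,2.73,-2.2,0,100]
    - [0,0,0,2.73,-2.2,0,100]
    - [0,0,0,2.73,-2.2,0,100]
    - [0,0,0,1.51,-3.14,0,100]
    - [0,0,0,1.51,-3.14,0,100]
    - [0,0,0,1.51,-3.14,0,100]
    - [0,0,0,1.51,-3.14,0,100]
    - [0,0,0,1.51,-3.14,0,100]

```text
time: 1.43
ee_pos: [489.8, -268.4, 404.3]
tool_rot: [-3.141, 0.001, -0.087]
contact_force: [-0.2, 0.1, 1.4]
finger_gap: 85.1
grip_force: 0.0
```

Call:
play_rows:
  plan:
    - [0,0,0,1.51,-3.14,0,100]
    - [0,0,0,1.51,-3.14,0,100]
    - [0,0,0,1.51,-3.14,0,100]
    - [0,0,0,1.51,-3.14,0,100]
    - [0,0,0,-0.31,-3.56,0,100]
    - [0,0,0,-0.31,-3.56,0,100]
    - [0,0,0,-0.31,-3.56,0,100]
    - [0,0,0,-0.31,-3.56,0,100]

```text
time: 2.1
ee_pos: [558.7, -26.3, 404.3]
tool_rot: [-3.123, 0.001, -0.05]
contact_force: [-0.6, 0.5, 0.1]
finger_gap: 85.6
grip_force: 0.0
```

Call:
play_rows:
  plan:
    - [0,0,0,-0.31,-3.56,0,100]
    - [0,0,0,-0.31,-3.56,0,100]
    - [0,0,0,-0.31,-3.56,0,100]
    - [0,0,0,-1.82,-2.9,0,100]
    - [0,0,0,-1.82,-2.9,0,100]
    - [0,0,0,-1.82,-2.9,0,100]
    - [0,0,0,-1.82,-2.9,0,100]
    - [0,0,0,-1.82,-2.9,0,100]

```text
time: 2.77
ee_pos: [460.6, 76.7, 419.0]
tool_rot: [-3.017, 0.002, 0.124]
contact_force: [-0.1, -0.2, 1.2]
finger_gap: 85.5
grip_force: 0.0
```

Call:
play_rows:
  plan:
    - [0,0,0,-1.82,-2.9,0,100]
    - [0,0,0,-1.82,-2.9,0,100]
    - [0,0,0,0,0,2.5,100]
    - [0,0,0,0,0,2.5,100]
    - [0,0,0,0,0,2.5,100]
    - [0,0,0,0,0,2.5,100]
    - [0,0,0,0,0,2.5,100]
    - [0,0,0,0,0,0,100]

```text
time: 3.43
ee_pos: [420.7, 99.6, 298.5]
tool_rot: [-2.981, 0.009, 0.175]
contact_force: [-0.3, -0.1, 0.6]
finger_gap: 85.6
grip_force: 0.0
```

```bash
python3 - <<'E'
from h import *
s=r.get_state(); print({k:np.round(v,3) for k,v in s.items()})
c=grab('top'); cv2.imwrite('pics/top1.png',c['image'])
E
```

```text
{'time': np.float64(3.433), 'joint_pos': array([ 0.174,  0.082, -0.593,  0.905,  0.16 ,  3.141]), 'qvel': array([-0.003, -0.035,  0.077,  0.106,  0.002, -0.   ]), 'tau': array([ 7.2000e-02, -3.6045e+01,  3.1720e+01, -1.7590e+00,  7.0600e-01,
       -1.0000e-03]), 'ee_pos': array([420.701,  99.615, 298.54 ]), 'tool_rot': array([-2.981,  0.009,  0.175]), 'contact_force': array([-0.328, -0.081,  0.575]), 'ft_torque': array([-0.209,  0.02 ,  0.033]), 'grip_force': np.float64(0.0), 'finger_gap': np.float64(85.589)}
```

View pics/top1.png

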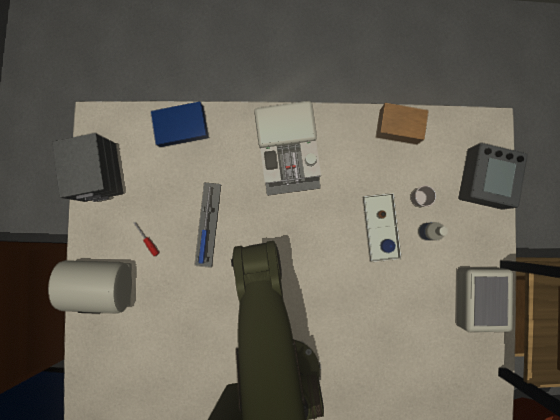

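The arm is at (258,270) in the picture, short of the stand, and the scene is undisturbed. The last joint hit its limit at q6 = π. I'll take the grasp half a turn round instead.

Call:
play_rows:
  plan:
    - [-4.6,0,0,0,0,0,100]
    - [-4.6,0,0,0,0,0,100]
    - [0,0,0,0,0,-3,100]
    - [0,0,0,0,0,-3,100]
    - [0,0,-7.1,0,0,0,100]
    - [0,0,-7.1,0,0,0,100]
    - [0,0,-7.1,0,0,0,100]
    - [0,0,-7.1,0,0,0,100]

```text
time: 4.15
ee_pos: [427.0, 83.7, 364.9]
tool_rot: [-3.131, -0.007, 0.693]
contact_force: [0.2, 0.9, 0.4]
finger_gap: 85.0
grip_force: 0.0
```

Call:
play_rows:
  plan:
    - [0,0,-7.1,0,0,0,100]
    - [0,0,-7.1,0,0,0,100]
    - [0,0,-7.1,0,0,0,100]
    - [0,0,-7.1,0,0,0,100]
    - [0,0,-7.1,0,0,0,100]
    - [0,0,-7.1,0,0,0,100]
    - [0,0,-7.1,0,0,0,100]
    - [0,0,-7.1,0,0,0,100]

```text
time: 4.82
ee_pos: [426.9, 83.7, 364.7]
tool_rot: [-3.141, -0.012, 1.685]
contact_force: [0.0, -0.0, -0.1]
finger_gap: 85.7
grip_force: 0.0
```

Call:
play_rows:
  plan:
    - [0,0,-7.1,0,0,0,100]
    - [0,0,-7.1,0,0,0,100]
    - [0,0,-7.1,0,0,0,100]
    - [0,0,-7.1,0,0,0,100]
    - [0,0,-7.1,0,0,0,100]
    - [0,0,-7.1,0,0,0,100]
    - [0,0,-7.1,0,0,0,100]
    - [0,0,-7.1,0,0,0,100]

```text
time: 5.48
ee_pos: [426.9, 83.7, 364.7]
tool_rot: [3.131, -0.007, 2.676]
contact_force: [-0.1, -0.2, -0.1]
finger_gap: 85.4
grip_force: 0.0
```

Call:
play_rows:
  plan:
    - [0,0,-7.1,0,0,0,100]
    - [0,0,-7.1,0,0,0,100]
    - [0,0,-7.1,0,0,0,100]
    - [0,0,-1.7,0,0,0,100]
    - [0,0,0,0,0,0,100]
    - [0,0,0,0,0,0,100]
    - [0,0,0,0,0,0,100]
    - [0,0,0,0,0,0,100]

```text
time: 6.15
ee_pos: [426.6, 83.6, 363.2]
tool_rot: [3.13, -0.004, 3.071]
contact_force: [-0.5, -0.4, -0.1]
finger_gap: 85.7
grip_force: 0.0
```

```bash
cat >> h.py <<'E'
from scipy.spatial.transform import Rotation as Ro
def go(p,yaw,roll=np.pi):
    s=r.get_state(); R=Ro.from_euler('xyz',s['tool_rot']); D=Ro.from_euler('xyz',[roll,0,yaw])
    print('t',round(s['time'],2),'q',s['joint_pos'].round(2),'pos',s['ee_pos'].round(1),'rpy',np.degrees(s['tool_rot']).round(2),'F',s['contact_force'].round(1))
    print('turn deg',np.degrees((R.inv()*D).as_rotvec()).round(2))
    d=np.array(p)-s['ee_pos']
    print('shift cm now',(R.inv().apply(d)/10).round(2),'after turn',(D.inv().apply(d)/10).round(2))
E
python3 - <<'E'
from h import *
go([451.6,312.6,255],np.radians(175))
E
```

```text
t 6.15 q [ 0.19  0.03 -0.49  1.06  0.01  0.26] pos [426.6  83.6 363.2] rpy [179.33  -0.23 175.95] F [-0.5 -0.4 -0.1]
turn deg [ 0.67 -0.24  0.95]
shift cm now [-0.92 22.89 11.09] after turn [-0.49 23.03 10.82]
```

Call:
play_rows:
  plan:
    - [0.67,-0.24,0.95,0,0,0,100]
    - [0,0,0,-0.07,3.29,0,100]
    - [0,0,0,-0.07,3.29,0,100]
    - [0,0,0,-0.07,3.29,0,100]
    - [0,0,0,-0.07,3.29,0,100]
    - [0,0,0,-0.07,3.29,0,100]
    - [0,0,0,-0.07,3.29,0,100]
    - [0,0,0,-0.07,3.29,0,100]

```text
time: 6.82
ee_pos: [451.1, 314.4, 362.5]
tool_rot: [-3.141, -0.0, 3.054]
contact_force: [0.3, -0.3, -0.1]
finger_gap: 85.9
grip_force: 0.0
```

Call:
play_rows:
  plan:
    - [0,0,0,0,0,2.16,100]
    - [0,0,0,0,0,2.16,100]
    - [0,0,0,0,0,2.16,100]
    - [0,0,0,0,0,2.16,100]
    - [0,0,0,0,0,2.16,100]
    - [0,0,0,0,0,0,100]
    - [0,0,0,0,0,0,100]
    - [0,0,0,0,0,0,100]

```text
time: 7.48
ee_pos: [451.6, 312.9, 255.6]
tool_rot: [3.141, 0.0, 3.055]
contact_force: [-0.5, -0.2, 0.6]
finger_gap: 85.2
grip_force: 0.0
```

```bash
python3 - <<'E'
from h import *
go([451.6,312.6,205],np.radians(175))
c=grab('side'); cv2.imwrite('pics/side2.png',cv2.resize(c['image'][200:350,180:340],None,fx=4,fy=4,interpolation=2))
E
```

```text
t 7.48 q [ 0.61  0.33 -0.39  0.86 -0.    0.69] pos [451.6 312.9 255.6] rpy [1.7999e+02 1.0000e-02 1.7502e+02] F [-0.5 -0.2  0.6]
turn deg [0.01 0.01 0.02]
shift cm now [-0.   -0.03  5.06] after turn [-0.   -0.03  5.06]
```

View pics/side2.png

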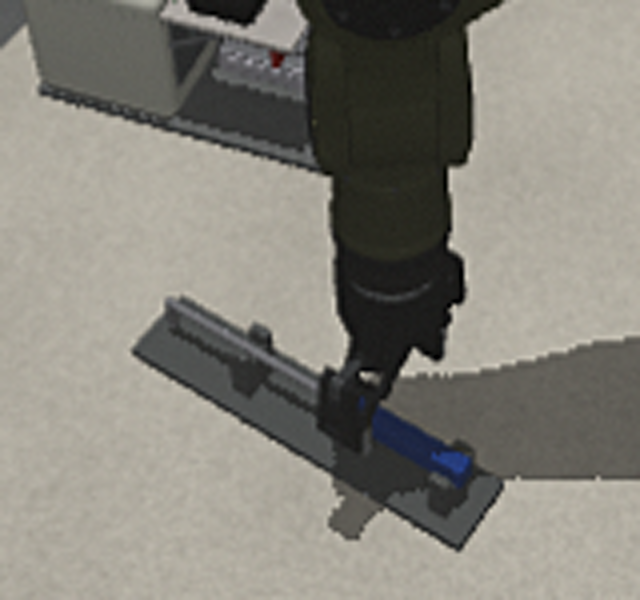

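The gripper at (345,400) stands straddled over the blue handle, with the rod parallel to the tool. Going down to grasp.

Call:
play_rows:
  plan:
    - [0,0,0,0,0,1.26,100]
    - [0,0,0,0,0,1.26,100]
    - [0,0,0,0,0,1.26,100]
    - [0,0,0,0,0,1.26,100]
    - [0,0,0,0,0,0,100]
    - [0,0,0,0,0,0,50]
    - [0,0,0,0,0,0,30]
    - [0,0,0,0,0,0,25]

```text
time: 8.2
ee_pos: [451.8, 313.1, 205.6]
tool_rot: [3.14, 0.001, 3.055]
contact_force: [-0.1, -0.5, -0.5]
finger_gap: 51.4
grip_force: 0.0
```

Call:
play_rows:
  plan:
    - [0,0,0,0,0,0,20]
    - [0,0,0,0,0,0,15]
    - [0,0,0,0,0,0,10]
    - [0,0,0,0,0,0,5]
    - [0,0,0,0,0,0,0]
    - [0,0,0,0,0,0,0]
    - [0,0,0,0,0,0,0]
    - [0,0,0,0,0,0,0]

```text
time: 8.87
ee_pos: [451.4, 312.8, 204.8]
tool_rot: [3.141, 0.0, 3.055]
contact_force: [-0.7, -0.8, 5.9]
finger_gap: 15.4
grip_force: 58.7
```

Call:
play_rows:
  plan:
    - [0,0,0,0,0,-0.5,0]
    - [0,0,0,0,0,-1,0]
    - [0,0,0,0,0,-1.5,0]
    - [0,0,0,0,0,-1.5,0]
    - [0,0,0,0,0,-1.0,0]
    - [0,0,0,0,0,-0.5,0]
    - [0,0,0,0,0,0,0]
    - [0,0,0,0,0,0,0]

```text
time: 9.53
ee_pos: [451.1, 312.6, 264.1]
tool_rot: [-3.141, -0.001, 3.055]
contact_force: [-0.2, 0.5, -2.7]
finger_gap: 15.0
grip_force: 58.5
```

```bash
python3 - <<'E'
from h import *
go([410,-45,265],np.radians(188.4)); s=r.get_state(); print(s['finger_gap'],s['grip_force'],s['ft_torque'])
c=grab('side'); cv2.imwrite('pics/side3.png',cv2.resize(c['image'][200:350,180:340],None,fx=4,fy=4,interpolation=2))
E
```

```text
t 9.53 q [ 0.61  0.32 -0.38  0.87  0.    0.69] pos [451.1 312.6 264.1] rpy [-1.7999e+02 -3.0000e-02  1.7504e+02] F [-0.2  0.5 -2.7]
turn deg [-1.000e-02 -3.000e-02 -1.336e+01]
shift cm now [  1.01 -35.98  -0.08] after turn [  9.29 -34.77  -0.09]
15.049955979072099 58.500123023986816 [-0.00464081 -0.07433392 -0.02470507]
```

View pics/side3.png

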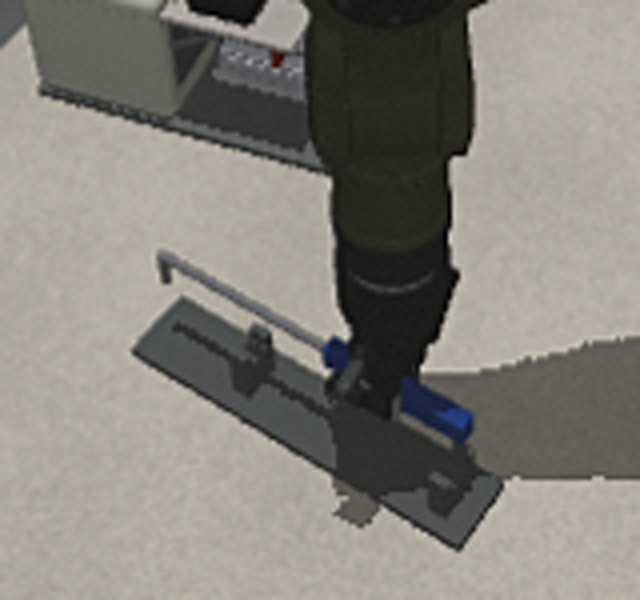

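The rod hangs level from the gripper, its hook at (163,258) pointing down and clear of the stand.

Call:
play_rows:
  plan:
    - [0,0,0,0.04,-1.5,0,0]
    - [0,0,0,0.08,-3,0,0]
    - [0,0,0,0.08,-3,0,0]
    - [0,0,0,0.08,-3,0,0]
    - [0,0,0,0.08,-3,0,0]
    - [0,0,0,0.08,-3,0,0]
    - [0,0,0,0.08,-3,0,0]
    - [0,0,0,0.08,-3,0,0]

```text
time: 10.25
ee_pos: [424.4, 87.0, 263.5]
tool_rot: [-3.14, -0.002, 3.055]
contact_force: [0.7, -0.3, -2.0]
finger_gap: 15.1
grip_force: 58.8
```

Call:
play_rows:
  plan:
    - [0,0,0,0.08,-3,0,0]
    - [0,0,0,0.08,-3,0,0]
    - [0,0,0,0.1,-3,0,0]
    - [0,0,0,0.1,-3,0,0]
    - [0,0,0,0.1,-1.5,0,0]
    - [0,0,-4.45,0,0,0,0]
    - [0,0,-4.45,0,0,0,0]
    - [0,0,-4.45,0,0,0,0]

```text
time: 10.92
ee_pos: [408.3, -46.1, 263.5]
tool_rot: [-3.142, -0.002, -2.993]
contact_force: [0.6, 0.6, -2.2]
finger_gap: 15.1
grip_force: 59.0
```

```bash
python3 - <<'E'
from h import *
# refine unit frame from initial-like top view: red tab + front edges (arm mostly clear?)
c=grab('top'); P=cloud(c); im=c['image'].astype(int); b,g,rr=im[...,0],im[...,1],im[...,2]
M=np.zeros(b.shape,bool); M[92:205,240:335]=1
m=M&(rr>b+35)&(rr>g+35); v,u=np.nonzero(m); w=(rr-b)[m]; q=onz(c,np.c_[u,v],61)
yaw=np.radians(8.4); O=np.array([748,1.6])
print('tab in unit',((q[:,:2]-O)@rot(yaw)).round(1).tolist(),w)
cv2.imwrite('pics/top4.png',cv2.resize(c['image'][95:285,225:345],None,fx=4.2,fy=3.1,interpolation=2) if 0 else cv2.resize(c['image'][95:285,215:355],None,fx=3.1,fy=3.1,interpolation=2))
# plate front edge and cabinet side edges by depth
z=P[...,2]; m=M&(z>156)&(z<166); print(cv2.minAreaRect(P[m][:,:2].astype(np.float32)))
uc=(P[m][:,:2]-O)@rot(yaw); print('cab y range', [ (k,uc[(abs(uc[:,0]-k)<6),1].min().round(1),uc[(abs(uc[:,0]-k)<6),1].max().round(1)) for k in(90,120,150,180)], np.percentile(uc[:,0],[1,99]))
p=O+rot(yaw)@[-318,0]; go([*p,265],yaw+np.pi)
E
```

```text
tab in unit [[-0.4, -5.1], [-0.9, -8.6], [-1.4, -12.2], [-1.8, -15.8], [-1.2, 16.8], [-1.7, 13.2], [-2.2, 9.6], [-2.6, 6.1], [-3.1, 2.5], [-4.0, -4.6], [-4.5, -8.2], [-5.0, -11.7], [-5.4, -15.3], [-4.8, 17.2], [-5.3, 13.7], [-5.8, 10.1], [-6.2, 6.5]] [ 44  69  80  51  81  85  96  88  43  55 102 103  52  99  86  81  53]
((828.627197265625, 18.078697204589844), (234.00872802734375, 200.64051818847656), 5.6298418045043945)
cab y range [(90, np.float64(-95.0), np.float64(100.0)), (120, np.float64(-95.5), np.float64(99.7)), (150, np.float64(-93.6), np.float64(99.2)), (180, np.float64(-96.4), np.float64(99.2))] [-16.65686164 195.45249327]
t 10.97 q [-0.11  0.08 -0.68  0.81 -0.   -0.26] pos [408.4 -45.8 263.5] rpy [ 1.8000e+02 -1.4000e-01 -1.7126e+02] F [-1.4  0.8 -2.5]
turn deg [ 0.   -0.14  0.34]
shift cm now [-2.49 -0.28 -0.15] after turn [-2.49 -0.27 -0.15]
```

View pics/top4.png

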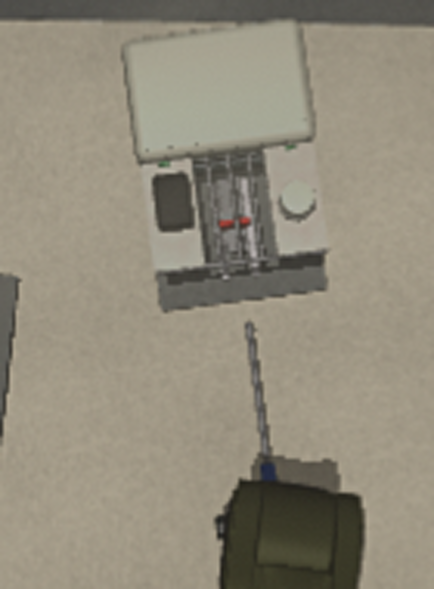

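The hook end at (250,325) lies in line with the red tab at (233,223), outside the rack. Driving in under the rack.

Call:
play_rows:
  plan:
    - [0,-0.14,0.1,0,-0.15,-0.15,0]
    - [0,0,0,-1,0,0,0]
    - [0,0,0,-1.5,0,0,0]
    - [0,0,0,-1.5,0,0,0]
    - [0,0,0,-1.5,0,0,0]
    - [0,0,0,-1.5,0,0,0]
    - [0,0,0,-1.5,0,0,0]
    - [0,0,0,-1.5,0,0,0]

```text
time: 11.63
ee_pos: [510.0, -31.9, 265.7]
tool_rot: [-3.141, 0.002, -2.998]
contact_force: [0.2, 0.5, -1.9]
finger_gap: 15.0
grip_force: 59.0
```

Call:
play_rows:
  plan:
    - [0,0,0,-1.5,0,0,0]
    - [0,0,0,-1.5,0,0,0]
    - [0,0,0,-1,0,0,0]
    - [0,0,0,-0.8,0,0,0]
    - [0,0,0,0,0,0,0]
    - [0,0,0,0,0,0,0]
    - [0,0,0,0,0,0,0]
    - [0,0,0,0,0,0,0]

```text
time: 12.3
ee_pos: [555.5, -25.3, 266.0]
tool_rot: [-3.142, 0.001, -2.997]
contact_force: [0.4, 0.3, -1.5]
finger_gap: 15.0
grip_force: 59.0
```

```bash
python3 - <<'E'
from h import *
yaw=np.radians(8.6);O=np.array([748,2.6])
p=O+rot(yaw)@[-195,0]; go([*p,227],yaw+np.pi)
c=grab('side'); t=grab('top')
A=cv2.resize(c['image'][155:255,180:290],None,fx=4,fy=4,interpolation=2); B=cv2.resize(t['image'][125:225,250:340],None,fx=4,fy=4,interpolation=2)
cv2.imwrite('pics/in5.png',np.hstack([A,B]))
E
```

```text
t 12.3 q [-0.05  0.33 -0.36  0.88  0.   -0.19] pos [555.5 -25.3 266. ] rpy [-1.8000e+02  6.0000e-02 -1.7172e+02] F [ 0.4  0.3 -1.5]
turn deg [-0.    0.06 -0.32]
shift cm now [ 0.05 -0.12  3.9 ] after turn [ 0.04 -0.12  3.9 ]
```

View pics/in5.png

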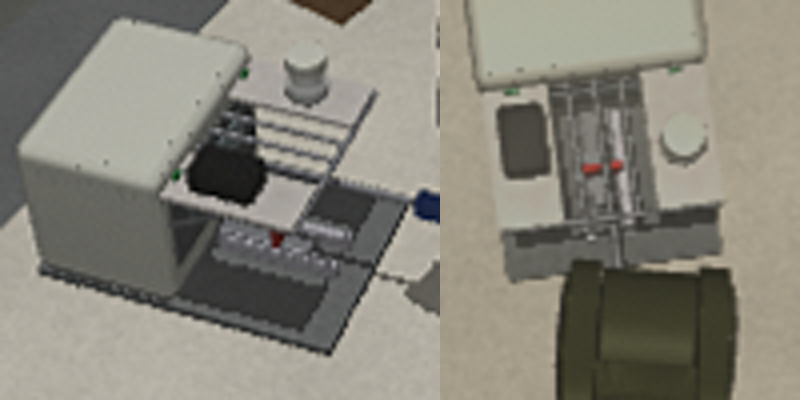

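In the side view the rod at (425,205) reaches in under the rack. In the top view the shaft at (613,240) lies in line with the red tab's middle at (604,167). Lowering behind the tab.

Call:
play_rows:
  plan:
    - [0,0,0,0,0,0.7,0]
    - [0,0,0,0,0,0.7,0]
    - [0,0,0,0,0,0.7,0]
    - [0,0,0,0,0,0.7,0]
    - [0,0,0,0,0,0.7,0]
    - [0,0,0,0,0,0.4,0]
    - [0,0,0,0,0,0,0]
    - [0,0,0,0,0,0,0]

```text
time: 13.07
ee_pos: [556.2, -25.2, 226.7]
tool_rot: [3.142, 0.001, -2.997]
contact_force: [-0.4, -0.2, -2.2]
finger_gap: 14.8
grip_force: 59.0
```

Call:
play_rows:
  plan:
    - [0,0,0,0.15,0,0,0]
    - [0,0,0,0.15,0,0,0]
    - [0,0,0,0.15,0,0,0]
    - [0,0,0,0.15,0,0,0]
    - [0,0,0,0.15,0,0,0]
    - [0,0,0,0.15,0,0,0]
    - [0,0,0,0.1,0,0,0]
    - [0,0,0,0.1,0,0,0]

```text
time: 13.73
ee_pos: [545.3, -26.9, 227.1]
tool_rot: [-3.141, 0.002, -2.997]
contact_force: [0.5, 0.5, -3.1]
finger_gap: 15.3
grip_force: 59.0
```

Call:
play_rows:
  plan:
    - [0,0,0,0.1,0,0,0]
    - [0,0,0,0.1,0,0,0]
    - [0,0,0,0.1,0,0,0]
    - [0,0,0,0.1,0,0,0]
    - [0,0,0,0.1,0,0,0]
    - [0,0,0,0.1,0,0,0]
    - [0,0,0,0.1,0,0,0]
    - [0,0,0,0.1,0,0,0]

```text
time: 14.4
ee_pos: [538.1, -27.9, 227.3]
tool_rot: [-3.141, 0.004, -2.997]
contact_force: [4.4, 1.1, -3.9]
finger_gap: 15.1
grip_force: 58.9
```

Call:
play_rows:
  plan:
    - [0,0,0,0.1,0,0,0]
    - [0,0,0,0.1,0,0,0]
    - [0,0,0,0.1,0,0,0]
    - [0,0,0,0.1,0,0,0]
    - [0,0,0,0.1,0,0,0]
    - [0,0,0,0.1,0,0,0]
    - [0,0,0,0.1,0,0,0]
    - [0,0,0,0.1,0,0,0]

```text
time: 15.07
ee_pos: [531.1, -29.0, 227.6]
tool_rot: [-3.141, 0.006, -2.997]
contact_force: [7.0, 0.7, -5.2]
finger_gap: 15.3
grip_force: 58.7
```

```bash
python3 - <<'E'
from h import *
yaw=np.radians(8.6);O=np.array([748,2.6])
s=r.get_state(); print('unit',(s['ee_pos'][:2]-O)@rot(yaw),(s['contact_force'][:2])@rot(yaw),s['ft_torque'])
t=grab('top'); im=t['image'].astype(int); b,g,rr=im[...,0],im[...,1],im[...,2]
M=np.zeros(b.shape,bool); M[92:205,240:335]=1
m=M&(rr>b+35)&(rr>g+35); v,u=np.nonzero(m); q=(onz(t,np.c_[u,v],61)[:,:2]-O)@rot(yaw); print(len(u),q.mean(0),q.min(0),q.max(0))
E
```

```text
unit [-219.1537189     1.14337949] [ 7.01368892 -0.31564793] [ 0.18769428 -0.91910123  0.0380862 ]
13 [-10.6189627    1.13318879] [-13.06919291 -15.76675152] [-8.27972626 17.20983325]
```

Call:
play_rows:
  plan:
    - [0,0,0,0.1,0,0,0]
    - [0,0,0,0.1,0,0,0]
    - [0,0,0,0.1,0,0,0]
    - [0,0,0,0.1,0,0,0]
    - [0,0,0,0.1,0,0,0]
    - [0,0,0,0.1,0,0,0]
    - [0,0,0,0.1,0,0,0]
    - [0,0,0,0.1,0,0,0]

```text
time: 15.78
ee_pos: [523.2, -30.2, 227.6]
tool_rot: [-3.141, 0.006, -2.997]
contact_force: [7.4, 0.2, -4.8]
finger_gap: 15.2
grip_force: 58.7
```

Call:
play_rows:
  plan:
    - [0,0,0,0.1,0,0,0]
    - [0,0,0,0.1,0,0,0]
    - [0,0,0,0.1,0,0,0]
    - [0,0,0,0.1,0,0,0]
    - [0,0,0,0.1,0,0,0]
    - [0,0,0,0.1,0,0,0]
    - [0,0,0,0.1,0,0,0]
    - [0,0,0,0.03,0,0,0]

```text
time: 16.45
ee_pos: [515.8, -31.3, 227.6]
tool_rot: [-3.141, 0.005, -2.997]
contact_force: [5.7, 1.5, -3.9]
finger_gap: 15.4
grip_force: 58.7
```

Call:
play_rows:
  plan:
    - [0,0,0,0.03,0,0,0]
    - [0,0,0,0.03,0,0,0]
    - [0,0,0,0.03,0,0,0]
    - [0,0,0,0.03,0,0,0]
    - [0,0,0,0.03,0,0,0]
    - [0,0,0,0.03,0,0,0]
    - [0,0,0,0.03,0,0,0]
    - [0,0,0,0.03,0,0,0]

```text
time: 17.12
ee_pos: [513.2, -31.6, 227.5]
tool_rot: [-3.141, 0.005, -2.997]
contact_force: [5.2, 0.5, -3.0]
finger_gap: 15.3
grip_force: 58.7
```

```bash
python3 - <<'E'
from h import *
yaw=np.radians(8.6);O=np.array([748,2.6])
s=r.get_state(); print('unit',(s['ee_pos'][:2]-O)@rot(yaw),(s['contact_force'][:2])@rot(yaw),s['ft_torque'])
t=grab('top'); im=t['image'].astype(int); b,g,rr=im[...,0],im[...,1],im[...,2]
M=np.zeros(b.shape,bool); M[92:205,240:335]=1
m=M&(rr>b+35)&(rr>g+35); v,u=np.nonzero(m); q=(onz(t,np.c_[u,v],61)[:,:2]-O)@rot(yaw); print(len(u),q.mean(0),q.min(0),q.max(0))
E
```

```text
unit [-237.24746563    1.24530958] [ 5.18035036 -0.27080661] [ 0.12442536 -0.76382121  0.06062582]
15 [-28.89936488  -0.8208915 ] [-31.48091265 -16.90730188] [-26.22308831  16.03801642]
```

Call:
play_rows:
  plan:
    - [0,0,0,0.03,0,0,0]
    - [0,0,0,0.03,0,0,0]
    - [0,0,0,0.03,0,0,0]
    - [0,0,0,0.03,0,0,0]
    - [0,0,0,0.03,0,0,0]
    - [0,0,0,0.03,0,0,0]
    - [0,0,0,0.03,0,0,0]
    - [0,0,0,0.03,0,0,0]

```text
time: 17.83
ee_pos: [510.8, -32.0, 227.5]
tool_rot: [-3.141, 0.005, -2.997]
contact_force: [6.0, -0.4, -3.2]
finger_gap: 15.2
grip_force: 58.8
```

Call:
play_rows:
  plan:
    - [0,0,0,0.03,0,0,0]
    - [0,0,0,0.03,0,0,0]
    - [0,0,0,0.03,0,0,0]
    - [0,0,0,0.03,0,0,0]
    - [0,0,0,0.03,0,0,0]
    - [0,0,0,0.03,0,0,0]
    - [0,0,0,0.03,0,0,0]
    - [0,0,0,0.03,0,0,0]

```text
time: 18.5
ee_pos: [508.4, -32.4, 227.5]
tool_rot: [-3.141, 0.005, -2.997]
contact_force: [5.6, -0.1, -2.6]
finger_gap: 15.3
grip_force: 58.8
```

Call:
play_rows:
  plan:
    - [0,0,0,0.03,0,0,0]
    - [0,0,0,0.03,0,0,0]
    - [0,0,0,0.03,0,0,0]
    - [0,0,0,0.03,0,0,0]
    - [0,0,0,0.03,0,0,0]
    - [0,0,0,0.03,0,0,0]
    - [0,0,0,0.03,0,0,0]
    - [0,0,0,0.03,0,0,0]

```text
time: 19.17
ee_pos: [506.0, -32.7, 227.5]
tool_rot: [-3.141, 0.005, -2.997]
contact_force: [5.9, 0.9, -4.3]
finger_gap: 15.1
grip_force: 58.8
```

Call:
play_rows:
  plan:
    - [0,0,0,0.03,0,0,0]
    - [0,0,0,0.03,0,0,0]
    - [0,0,0,0.03,0,0,0]
    - [0,0,0,0.03,0,0,0]
    - [0,0,0,0.03,0,0,0]
    - [0,0,0,0.03,0,0,0]
    - [0,0,0,0.03,0,0,0]
    - [0,0,0,0.03,0,0,0]

```text
time: 19.83
ee_pos: [503.6, -33.1, 227.4]
tool_rot: [-3.141, 0.005, -2.997]
contact_force: [5.5, -0.0, -3.8]
finger_gap: 14.9
grip_force: 58.8
```

Call:
play_rows:
  plan:
    - [0,0,0,0.03,0,0,0]
    - [0,0,0,0.03,0,0,0]
    - [0,0,0,0.03,0,0,0]
    - [0,0,0,0.03,0,0,0]
    - [0,0,0,0.03,0,0,0]
    - [0,0,0,0.03,0,0,0]
    - [0,0,0,0.03,0,0,0]
    - [0,0,0,0.03,0,0,0]

```text
time: 20.5
ee_pos: [501.3, -33.4, 227.5]
tool_rot: [-3.141, 0.005, -2.997]
contact_force: [5.0, 0.3, -3.8]
finger_gap: 15.2
grip_force: 58.8
```

Call:
play_rows:
  plan:
    - [0,0,0,0.03,0,0,0]
    - [0,0,0,0.03,0,0,0]
    - [0,0,0,0.03,0,0,0]
    - [0,0,0,0.03,0,0,0]
    - [0,0,0,0.03,0,0,0]
    - [0,0,0,0.03,0,0,0]
    - [0,0,0,0.03,0,0,0]
    - [0,0,0,0.03,0,0,0]

```text
time: 21.17
ee_pos: [498.9, -33.7, 227.5]
tool_rot: [-3.141, 0.005, -2.997]
contact_force: [4.8, 0.6, -3.9]
finger_gap: 15.0
grip_force: 58.8
```

Call:
play_rows:
  plan:
    - [0,0,0,0.03,0,0,0]
    - [0,0,0,0.03,0,0,0]
    - [0,0,0,0.03,0,0,0]
    - [0,0,0,0.03,0,0,0]
    - [0,0,0,0.03,0,0,0]
    - [0,0,0,0.03,0,0,0]
    - [0,0,0,0.03,0,0,0]
    - [0,0,0,0.03,0,0,0]

```text
time: 21.83
ee_pos: [498.0, -34.0, 228.0]
tool_rot: [-3.141, 0.008, -2.997]
contact_force: [10.9, 2.5, -6.5]
finger_gap: 14.8
grip_force: 58.5
```

The stop shows: the force rose from 5 N to 11 N over the last millimetre or so, which is about 4 N/mm.

Call:
play_rows:
  plan:
    - [0,0,0,0.02,0,0,0]
    - [0,0,0,0.02,0,0,0]
    - [0,0,0,0.02,0,0,0]
    - [0,0,0,0,0,0,0]
    - [0,0,0,0,0,0,0]
    - [0,0,0,0,0,0,0]
    - [0,0,0,0,0,0,0]
    - [0,0,0,0,0,0,0]

```text
time: 22.5
ee_pos: [497.9, -34.0, 228.1]
tool_rot: [-3.141, 0.009, -2.996]
contact_force: [11.2, 1.7, -7.3]
finger_gap: 15.2
grip_force: 58.5
```

Call:
play_rows:
  plan:
    - [0,0,0,0.02,0,0,0]
    - [0,0,0,0.02,0,0,0]
    - [0,0,0,0.02,0,0,0]
    - [0,0,0,0,0,0,0]
    - [0,0,0,0,0,0,0]
    - [0,0,0,0,0,0,0]
    - [0,0,0,0,0,0,0]
    - [0,0,0,0,0,0,0]

```text
time: 23.17
ee_pos: [497.7, -34.1, 228.4]
tool_rot: [-3.141, 0.01, -2.996]
contact_force: [11.5, 2.3, -5.5]
finger_gap: 15.0
grip_force: 58.6
```

Call:
play_rows:
  plan:
    - [0,0,0,0.02,0,0,0]
    - [0,0,0,0.02,0,0,0]
    - [0,0,0,0.02,0,0,0]
    - [0,0,0,0.02,0,0,0]
    - [0,0,0,0,0,0,0]
    - [0,0,0,0,0,0,0]
    - [0,0,0,0,0,0,0]
    - [0,0,0,0,0,0,0]

```text
time: 23.83
ee_pos: [497.5, -34.1, 228.6]
tool_rot: [-3.141, 0.012, -2.996]
contact_force: [14.6, 2.0, -6.4]
finger_gap: 15.2
grip_force: 58.5
```

```bash
python3 - <<'E'
from h import *
yaw=np.radians(8.6);O=np.array([748,2.6])
c=grab('side')
F=[]
for i in range(3): s=r.get_state(); F.append(s['contact_force']); grab('top')
F=np.array(F);print(F.round(1).tolist(),(F.mean(0)[:2])@rot(yaw),s['ft_torque'],'unit',(s['ee_pos'][:2]-O)@rot(yaw),s['ee_pos'],s['time'])
t=load('top'); im=t['image'].astype(int); b,g,rr=im[...,0],im[...,1],im[...,2]
M=np.zeros(b.shape,bool); M[92:205,240:335]=1
m=M&(rr>b+35)&(rr>g+35); v,u=np.nonzero(m); q=(onz(t,np.c_[u,v],61)[:,:2]-O)@rot(yaw); print(len(u),q.mean(0),q.min(0),q.max(0))
A=cv2.resize(c['image'][160:260,200:320],None,fx=5,fy=5,interpolation=2); cv2.imwrite('pics/pull6.png',A)
E
```

```text
[[14.3, 2.3, -6.8], [14.4, 2.3, -6.9], [14.0, 2.9, -6.7]] [14.44213697  0.33734359] [ 0.41859416 -2.22856256  0.08336199] unit [-253.22629838    1.1308585 ] [497.45177831 -34.14813794 228.62265248] 23.9833
15 [-43.54250321   2.34394594] [-46.27867905 -14.97831183] [-41.02868158  17.94289015]
```

View pics/pull6.png

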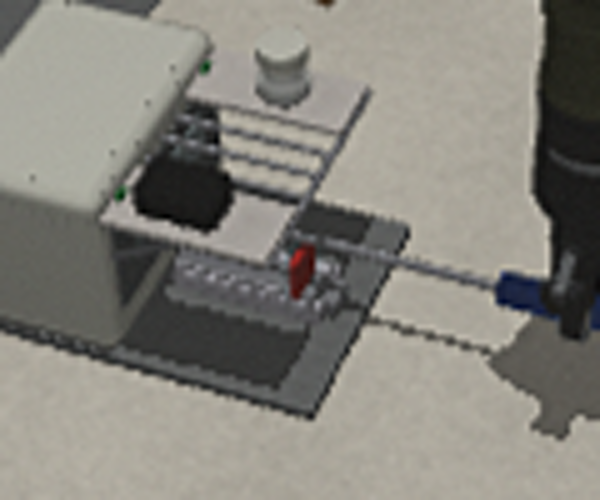

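The red tab is drawn out to (302,270), with the rod hooked over it and nothing else touched. The pull is about 14.4 N, so I'm holding it.

Call:
play_rows:
  plan:
    - [0,0,0,0,0,0,0]
    - [0,0,0,0,0,0,0]
    - [0,0,0,0,0,0,0]
    - [0,0,0,0,0,0,0]
    - [0,0,0,0,0,0,0]
    - [0,0,0,0,0,0,0]
    - [0,0,0,0,0,0,0]
    - [0,0,0,0,0,0,0]

```text
time: 24.7
ee_pos: [497.5, -34.1, 228.6]
tool_rot: [-3.141, 0.012, -2.996]
contact_force: [14.0, 1.8, -6.0]
finger_gap: 15.3
grip_force: 58.5
```

Call:
play_rows:
  plan:
    - [0,0,0,0,0,0,0]
    - [0,0,0,0,0,0,0]
    - [0,0,0,0,0,0,0]
    - [0,0,0,0,0,0,0]
    - [0,0,0,0,0,0,0]
    - [0,0,0,0,0,0,0]
    - [0,0,0,0,0,0,0]
    - [0,0,0,0,0,0,0]

```text
time: 25.37
ee_pos: [497.5, -34.1, 228.6]
tool_rot: [-3.141, 0.012, -2.996]
contact_force: [14.7, 2.3, -6.6]
finger_gap: 15.0
grip_force: 58.5
```

Call:
play_rows:
  plan:
    - [0,0,0,-0.1,0,0,0]
    - [0,0,0,-0.2,0,0,0]
    - [0,0,0,-0.4,0,0,0]
    - [0,0,0,-0.6,0,0,0]
    - [0,0,0,-0.6,0,0,0]
    - [0,0,0,-0.3,0,0,0]
    - [0,0,0,0,0,0,0]
    - [0,0,0,0,0,0,0]

```text
time: 26.03
ee_pos: [515.2, -31.2, 226.8]
tool_rot: [-3.142, 0.001, -2.997]
contact_force: [-0.6, 0.5, -2.0]
finger_gap: 15.1
grip_force: 59.1
```

Call:
play_rows:
  plan:
    - [0,0,0,0,0,-0.5,0]
    - [0,0,0,0,0,-0.8,0]
    - [0,0,0,0,0,-0.8,0]
    - [0,0,0,0,0,-0.8,0]
    - [0,0,0,0,0,-0.8,0]
    - [0,0,0,0,0,-0.4,0]
    - [0,0,0,0,0,0,0]
    - [0,0,0,0,0,0,0]

```text
time: 26.7
ee_pos: [515.3, -31.2, 268.4]
tool_rot: [-3.141, 0.003, -2.997]
contact_force: [-0.2, -0.4, -3.2]
finger_gap: 15.5
grip_force: 59.1
```

```bash
python3 - <<'E'
from h import *
yaw=np.radians(8.6);O=np.array([748,2.6])
go([410,-46,266],yaw+np.pi)
s=r.get_state(); print('unit',(s['ee_pos'][:2]-O)@rot(yaw),s['ft_torque'])
c=grab('side');t=grab('top'); im=t['image'].astype(int); b,g,rr=im[...,0],im[...,1],im[...,2]
M=np.zeros(b.shape,bool); M[92:205,240:335]=1
m=M&(rr>b+35)&(rr>g+35); v,u=np.nonzero(m); q=(onz(t,np.c_[u,v],61)[:,:2]-O)@rot(yaw); print(len(u),q.mean(0))
# rod shaft height near rack front / handle from side view cloud
P=cloud(c); U=(P[...,:2]-O)@rot(yaw); zz=P[...,2]
m=(abs(U[...,1]-1)<12)&(zz>80)&(zz<130)&(U[...,0]>-330)&(U[...,0]<-60)
for a in range(-320,-60,20):
    k=m&(abs(U[...,0]-a)<10)
    if k.sum(): print(a,k.sum(),np.median(zz[k]).round(1),np.median(U[k],0).round(1))
A=cv2.resize(c['image'][160:260,200:320],None,fx=5,fy=5,interpolation=2); cv2.imwrite('pics/lift7.png',A)
E
```

```text
t 26.7 q [-0.06  0.25 -0.45  0.86  0.   -0.21] pos [515.3 -31.2 268.4] rpy [-1.7998e+02  1.5000e-01 -1.7171e+02] F [-0.2 -0.4 -3.2]
turn deg [-0.02  0.15 -0.31]
shift cm now [10.63  0.06  0.21] after turn [10.63  0.12  0.24]
unit [-235.17667295    1.33228464] [ 0.00626976 -0.01213555 -0.0056249 ]
15 [-43.54250321   2.34394594]
-300 14 122.2 [-292.9    6.6]
-280 42 122.3 [-280.3    6.4]
-260 43 121.4 [-259.6    4.8]
-240 18 123.4 [-245.5    5.6]
-220 5 109.1 [-216.9    7.9]
-200 33 121.5 [-198.6    6.4]
-180 32 120.0 [-181.8    5.9]
-160 13 115.9 [-160.3    0.5]
-140 11 118.0 [-141.6    2.9]
-120 14 115.7 [-120.5    1.6]
-100 13 116.8 [-101.     1.2]
-80 13 116.3 [-81.    2.3]
```

View pics/lift7.png

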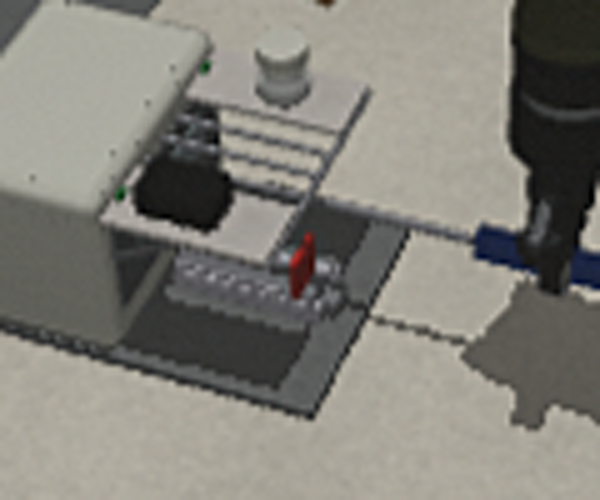

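The rod lies level and free of the tab: shaft at (400,228), tab at (302,265). The tab stayed where it was. Withdrawing, then going back over the stand.

Call:
play_rows:
  plan:
    - [0,0,0,0.5,0,0,0]
    - [0,0,0,1.2,0,0,0]
    - [0,0,0,1.2,0,0,0]
    - [0,0,0,1.2,0,0,0]
    - [0,0,0,1.2,0,0,0]
    - [0,0,0,1.2,0,0,0]
    - [0,0,0,1.2,0,0,0]
    - [0,0,0,1.2,0,0,0]

```text
time: 27.47
ee_pos: [425.9, -44.2, 267.5]
tool_rot: [3.142, 0.001, -2.997]
contact_force: [-0.1, 0.8, -2.1]
finger_gap: 15.2
grip_force: 59.1
```

Call:
play_rows:
  plan:
    - [0,0,0,1.2,0,0,0]
    - [0,0,0,0.5,0,0,0]
    - [0,0,4.42,0,0,0,0]
    - [0,0,4.42,0,0,0,0]
    - [0,0,4.42,0,0,0,0]
    - [0,0,0,-0.04,1.5,0,0]
    - [0,0,0,-0.08,3,0,0]
    - [0,0,0,-0.08,3,0,0]

```text
time: 28.13
ee_pos: [418.8, 28.3, 268.0]
tool_rot: [3.141, 0.003, 3.052]
contact_force: [0.5, 0.2, -3.4]
finger_gap: 15.2
grip_force: 59.2
```

Call:
play_rows:
  plan:
    - [0,0,0,-0.08,3,0,0]
    - [0,0,0,-0.08,3,0,0]
    - [0,0,0,-0.08,3,0,0]
    - [0,0,0,-0.08,3,0,0]
    - [0,0,0,-0.08,3,0,0]
    - [0,0,0,-0.08,3,0,0]
    - [0,0,0,-0.1,3,0,0]
    - [0,0,0,-0.1,3,0,0]

```text
time: 28.8
ee_pos: [446.2, 268.1, 268.0]
tool_rot: [3.141, 0.002, 3.055]
contact_force: [1.8, -0.5, -2.1]
finger_gap: 14.9
grip_force: 59.2
```

Call:
play_rows:
  plan:
    - [0,0,0,-0.1,3,0,0]
    - [0,0,0,-0.1,1.2,0,0]
    - [0,0,0,0,0,0,0]
    - [0,0,0,0,0,0,0]
    - [0,0,0,0,0,0,0]
    - [0,0,0,0,0,0,0]
    - [0,0,0,0,0,0,0]
    - [0,0,0,0,0,0,0]

```text
time: 29.47
ee_pos: [451.9, 307.3, 268.0]
tool_rot: [3.141, 0.002, 3.054]
contact_force: [-0.1, 1.1, -2.6]
finger_gap: 15.4
grip_force: 59.3
```

```bash
python3 - <<'E'
from h import *
go([451.1,312.6,264.1],np.radians(175.04))
E
```

```text
t 29.47 q [ 0.6   0.31 -0.38  0.88 -0.    0.69] pos [451.9 307.3 268. ] rpy [1.7999e+02 1.0000e-01 1.7496e+02] F [-0.1  1.1 -2.6]
turn deg [ 0.01  0.1  -0.08]
shift cm now [0.13 0.52 0.39] after turn [0.13 0.52 0.39]
```

Call:
play_rows:
  plan:
    - [0,0.1,-0.08,0,0,0,0]
    - [0,0,0,0.06,0.26,0.2,0]
    - [0,0,0,0.07,0.26,0.19,0]
    - [0,0,0,0,0,0,0]
    - [0,0,0,0,0,0,0]
    - [0,0,0,0,0,0,0]
    - [0,0,0,0,0,0,0]
    - [0,0,0,0,0,0,0]

```text
time: 30.13
ee_pos: [451.1, 313.5, 264.0]
tool_rot: [3.141, 0.0, 3.056]
contact_force: [0.2, -0.4, -2.5]
finger_gap: 14.9
grip_force: 59.3
```

```bash
python3 - <<'E'
from h import *
go([451.4,312.8,264.1],np.radians(175.04))
c=grab('side'); new=cv2.resize(c['image'][200:350,180:340],None,fx=4,fy=4,interpolation=2); old=cv2.imread('pics/side3.png')
d=cv2.absdiff(new,old).max(2); print('diff>60 px:',(d>60).sum())
for nm,im in(('old',old),('new',new)):
    i=im.astype(int); m=(i[...,0]>i[...,2]+40)&(i[...,0]>i[...,1]+20)
    n,l,st,ce=cv2.connectedComponentsWithStats(m.astype(np.uint8)); print(nm,[(st[k].tolist(),ce[k].round(1).tolist()) for k in range(1,n) if st[k,4]>200])
# sub-pixel shift of the hook end patch and handle rear patch (phase correlation)
for nm,(x0,y0,x1,y1) in dict(hook=(140,230,220,310),rear=(400,370,480,450),shaft=(220,270,320,350)).items():
    a=[cv2.cvtColor(k[y0:y1,x0:x1],6).astype(np.float32) for k in(old,new)]
    print(nm,cv2.phaseCorrelate(a[0],a[1],cv2.createHanningWindow(a[0].shape[::-1],5)))
cv2.imwrite('pics/over8.png',new)
E
```

```text
t 30.13 q [ 0.61  0.32 -0.38  0.87  0.    0.69] pos [451.1 313.5 264. ] rpy [179.98   0.   175.11] F [ 0.2 -0.4 -2.5]
turn deg [0.02 0.   0.07]
shift cm now [-0.04 -0.07 -0.01] after turn [-0.04 -0.07 -0.01]
diff>60 px: 389
old [([434, 406, 39, 26, 597], [454.9, 417.2])]
new [([431, 407, 41, 25, 632], [453.5, 417.6])]
hook ((0.1600625772510469, 4.164072707310837), 0.44592519313097)
rear ((-0.051085679152777175, 0.08144309541881256), 0.6300767979025841)
shaft ((-0.2382863153066026, 0.005096992300700265), 0.6580740675926209)
```

View pics/over8.png

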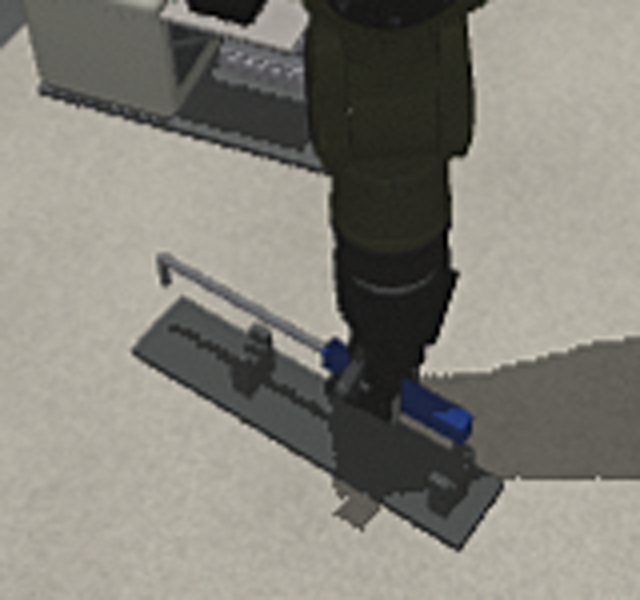

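The rod hangs over the stand as before: hook at (163,262), only about 2 mm lower, and handle unmoved in the grip. Lowering it.

Call:
play_rows:
  plan:
    - [0,0,0.07,-0.04,-0.07,0,0]
    - [0,0,0,0,0,1,0]
    - [0,0,0,0,0,1,0]
    - [0,0,0,0,0,1,0]
    - [0,0,0,0,0,1,0]
    - [0,0,0,0,0,0.8,0]
    - [0,0,0,0,0,0.5,0]
    - [0,0,0,0,0,0.2,0]

```text
time: 30.85
ee_pos: [450.9, 312.5, 207.5]
tool_rot: [-3.141, -0.002, 3.055]
contact_force: [-0.1, 0.5, -1.6]
finger_gap: 15.0
grip_force: 59.3
```

Call:
play_rows:
  plan:
    - [0,0,0,0,0,0.1,0]
    - [0,0,0,0,0,0.1,0]
    - [0,0,0,0,0,0,0]
    - [0,0,0,0,0,0,0]
    - [0,0,0,0,0,0,0]
    - [0,0,0,0,0,0,0]
    - [0,0,0,0,0,0,0]
    - [0,0,0,0,0,0,0]

```text
time: 31.52
ee_pos: [451.5, 312.8, 207.2]
tool_rot: [3.141, 0.0, 3.055]
contact_force: [1.2, -0.5, -1.9]
finger_gap: 15.0
grip_force: 59.3
```

Call:
play_rows:
  plan:
    - [0,0,0,0,0,0.06,0]
    - [0,0,0,0,0,0.06,0]
    - [0,0,0,0,0,0.06,0]
    - [0,0,0,0,0,0.04,0]
    - [0,0,0,0,0,0,0]
    - [0,0,0,0,0,0,0]
    - [0,0,0,0,0,0,0]
    - [0,0,0,0,0,0,0]

```text
time: 32.18
ee_pos: [451.4, 312.8, 204.9]
tool_rot: [3.141, 0.0, 3.055]
contact_force: [-0.2, 1.0, 0.6]
finger_gap: 15.2
grip_force: 59.8
```

Call:
play_rows:
  plan:
    - [0,0,0,0,0,0.04,0]
    - [0,0,0,0,0,0,0]
    - [0,0,0,0,0,0,0]
    - [0,0,0,0,0,0,20]
    - [0,0,0,0,0,0,25]
    - [0,0,0,0,0,0,35]
    - [0,0,0,0,0,0,50]
    - [0,0,0,0,0,0,70]

```text
time: 32.85
ee_pos: [451.4, 312.8, 204.3]
tool_rot: [3.141, -0.0, 3.055]
contact_force: [0.2, -0.5, -0.0]
finger_gap: 52.8
grip_force: 0.0
```

Call:
play_rows:
  plan:
    - [0,0,0,0,0,0,90]
    - [0,0,0,0,0,0,100]
    - [0,0,0,0,0,0,100]
    - [0,0,0,0,0,0,100]
    - [0,0,0,0,0,0,100]
    - [0,0,0,0,0,-0.5,100]
    - [0,0,0,0,0,-1.5,100]
    - [0,0,0,0,0,-2,100]

```text
time: 33.52
ee_pos: [450.6, 312.2, 243.7]
tool_rot: [-3.14, -0.002, 3.055]
contact_force: [1.0, 0.1, -0.3]
finger_gap: 85.8
grip_force: 0.0
```

Call:
play_rows:
  plan:
    - [0,0,0,0,0,-3,100]
    - [0,0,0,0,0,-3,100]
    - [0,0,0,0,0,-3,100]
    - [0,0,0,0,0,-3,100]
    - [0,0,0,0,-3,0,100]
    - [0,0,0,0,-3,0,100]
    - [0,0,0,0,-3,0,100]
    - [0,0,0,0,-3,0,100]

```text
time: 34.18
ee_pos: [440.6, 192.1, 365.0]
tool_rot: [3.141, 0.001, 3.056]
contact_force: [1.6, -0.1, 0.1]
finger_gap: 85.3
grip_force: 0.0
```

```bash
python3 - <<'E'
from h import *
s=r.get_state(); print(s['time'],s['ee_pos'],s['finger_gap'],s['contact_force'])
c=grab('side'); t=grab('top')
for n,q in(('side',c),('top',t)):
    im=q['image'].astype(int);b,g,rr=im[...,0],im[...,1],im[...,2]
    M=np.zeros(b.shape,bool); x0,y0,x1,y1=(205,265,315,345) if n=='side' else (190,175,230,275); M[y0:y1,x0:x1]=1
    m=(b>rr+40)&M&(b>g+20); v,u=np.nonzero(m); p=onz(q,np.c_[u,v],61 if n=='top' else 56); print(n,len(u),cv2.minAreaRect(p[:,:2].astype(np.float32)))
A=cv2.resize(c['image'][155:345,180:320],None,fx=3,fy=3,interpolation=2);B=cv2.resize(t['image'][95:285,190:310],None,fx=3,fy=3,interpolation=2)
cv2.imwrite('pics/end9.png',np.hstack([A,B]))
E
```

```text
34.1833 [440.62575122 192.13790728 365.01529754] 85.3153211402974 [ 1.63368587 -0.09615294  0.08202305]
side 190 ((453.22271728515625, 313.5515441894531), (22.578453063964844, 120.24665069580078), 85.43966674804688)
top 29 ((496.7119445800781, 309.22039794921875), (13.666532516479492, 26.38258171081543), 82.05859375)
```

View pics/end9.png

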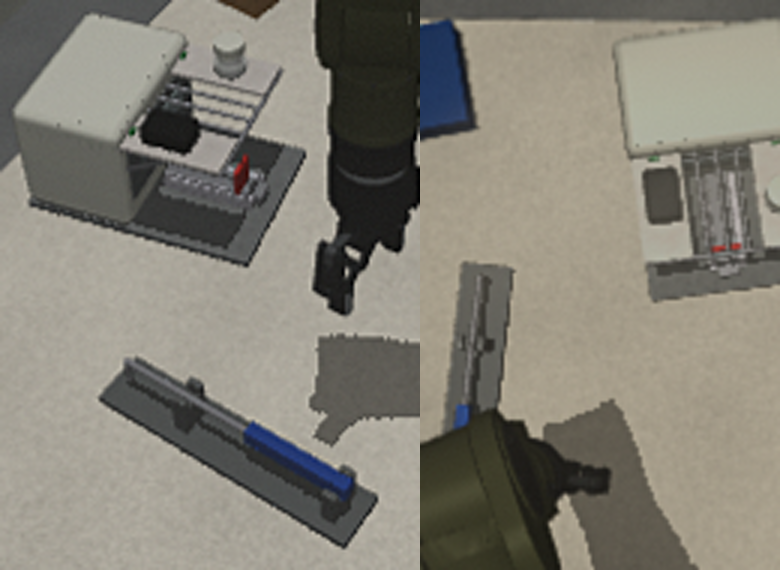

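The rod is back in both saddles, hook down at (130,365). The tab is drawn home at (240,172), the case and jar are in place, and the gripper is clear. Handing in.

Call:
play_rows:
  plan:
    - [0,0,0,0,0,0,100]
    - [0,0,0,0,0,0,100]
    - [0,0,0,0,0,0,100]
    - [0,0,0,0,0,0,100]
    - [0,0,0,0,0,0,100]
    - [0,0,0,0,0,0,100]
    - [0,0,0,0,0,0,100]
    - [0,0,0,0,0,0,100]

```text
time: 34.95
ee_pos: [441.0, 193.4, 364.3]
tool_rot: [3.141, -0.0, 3.056]
contact_force: [0.1, 0.4, -0.3]
finger_gap: 85.0
grip_force: 0.0
```

```bash
python3 -c "
from station import r
print(r.close_job())"
```

```text
the job is handed in; nothing more can be done
None
```

The bolt is drawn to its stop and was seated at about 14 N for 1.5 s, the rod is back in its stand hook down, and the job was handed in at about 35 s; no verdict was returned.

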